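Run in the loaded press bed and lock it with the pin

ROBOT

A 7-joint arm with a two-finger parallel gripper is mounted at the origin on the work surface. World frame = base frame: x ahead of the robot, y to its left, z up, the work surface at z = 0. Lengths are in m, angles in rad, forces in N, time in s.
With the tool pointing down it reaches from about 0.4 to 0.925 m from the base axis. Payload 4.1 kg.
Tool frame: the origin (TCP) lies on the mounting face of the last link; the fingertips stand 173 mm ahead of it and the grasp point (between the pads) lies 155 mm ahead of it; z points along the fingers, y is the line along which they close (so a half turn about z gives the same grasp; the last joint's range is limited). The gripper opens to 85 mm and grips with 20 to 120 N. Pads are 22 mm wide; open, the fingers measure 114 mm over their backs; the gripper's body (76 mm by 85 mm) begins 54 mm behind the grasp point. The pads swing forward as they close: fully open they stand 13 mm farther back than shut.
Start: joints at [-1.383, 0.398, 0.045, 1.537, -0.019, 1.207, -0.051], TCP at [0.184, 0.623, 0.405] pointing down, gripper open.
Joint ranges: [-2.82, 2.82], [-0.49, 2.23], [-1.37, 1.46], [0, 2.46], [-1.36, 4.5], [0.23, 2], [-2.94, 2.94]. Speed limits (rad/s): [2.57, 2.57, 3.14, 3.14, 3.14, 3.14, 3.14].

INTERFACE

Orientations are given as a unit quaternion [x, y, z, w].
In Python, from workcell import env gives the robot as it stands. The module is installed in compiled form; this text tells all that it offers.
- The arm moves only by the shell command python3 -m handwheel 'ROWS' [OPENING] [FORCE]. ROWS is JSON, a list of rows, each an object of numbers: "dx", "dy", "dz": the shift along the tool's x, y, z as a fraction of full scale; "twist": the turn about the tool's z as a fraction of full scale. A call has 1 to 8 rows; each row shifts and turns the commanded pose from where the row before left it, along the tool's axes as they then stand; what a row does not reach is not made up. Full scale, the value 1, is 0.15 m for a shift and 360 degrees for a turn. A row lasts 1/12 s, in which the tool goes at most 41.7 mm and 7.16 degrees, less where a joint would pass 70% of its speed; a pose out of reach is approached as far as the arm can. A call with a number of a shift or a turn outside -1 to 1 is refused whole. A call with a gripper value outside its range is refused whole. OPENING is the opening, from 0 (shut) to 1 (fully open), set as the call begins (- or left out, the last holds). The fingers move at their own pace and stop on an object; FORCE is the grip in N (left out, the last holds). Time passes only in rows, so rows that do not move let the fingers close. It gives the time, the measured TCP pose, the force, the opening and the grip force at its end, in the units of the state.
- env.get_obs(): the state, without advancing time (a new reading comes with each control period).
- env.grab_frame(name): name is "scene" or "top"; returns a dict with "image" (420x560x3 uint8, red, green, blue), "z_map" (420x560 float32, m along the optical axis (not along the pixel's ray), 0 where there is no reading), "fovy" (degrees; the focal length in pixels is half the picture's height over the tangent of half this angle, whatever the lens; pixels are square), "cx", "cy" (the principal point, pixels), "world_from_camera" (4x4, takes a point from camera to world coordinates). Camera axes: x right, y down, z forward; pixel columns grow to the right and rows downward; lengths in m; the calibration is good to about 2 mm. A picture is of the moment at which its call begins.
- env.close_job(): hands the job in; it is judged then, once.
The state is a dict: "time": time; "joint_pos": joint angles; "dq": joint speeds; "effort": joint torques, N m; "tool_pos": TCP position; "tcp_rot": TCP orientation; "force": force on the tool from outside, world axes, zero at the start; "ft_torque": the same for the moment, N m; "grip_width": finger opening in m; "grasp_force": force on a finger pad.
Only numpy, scipy, OpenCV 4.12 (cv2) and the standard library are available. Lean on these libraries where they do the work, as an engineer would, in place of code of your own. Each camera call takes 0.05 s, during which the arm holds its last target. There are 200 camera calls.

TASK

Slide the little proof press's bed, with the carved block lying on it, in towards the roller until the hole in its brass lug stands over the locking hole of the index plate beneath, and lock it there by putting the red-knobbed pin from the wooden stand down through the lug into that hole, fully home, then let go. The lug hides the locking hole and its place is not known beforehand, so feel for it gently with the pin and stop pushing as soon as the pin catches: it must not be forced. Keep the block on the bed between its rims and leave the other things on the bench where they are.

Things in the scene. Friction and masses are not known exactly. Their poses are not given: they have to be found in the camera images.
- press: Small green proof press, fixed to the bench. Origin: bench level, in the middle of its 250 mm width; its base plate, 20 mm thick, runs from x -160 to +200 mm. +x: the way the bed slides in. Two green cheeks 170 mm high and a steel roller (underside 91 mm up) stand at x +115 to +185 mm.
- bed (a joint): Travel in m of the press's aluminium bed, 0 (drawn out) to 0.11 (end stop), growing along the press's +x, under the roller. It slides stiffly (about 2.5 N) and stays where left. On its left (+y) side the bed carries a brass lug, 36 x 36 x 16 mm, with an upright 12 mm through hole.
- track (a point): Point fixed on the press, on the top face (40 mm above the bench) of the steel index plate under the lug, plumb below the lug's hole at bed travel 0. The plate lies 1.5 mm under the lug along all its path. It has one 12 mm locking hole, 20 mm deep, in line with the lug's hole at a bed travel between 0.045 and 0.085: set anew each time, not reported. A pin in the lug rides on the plate until there.
- bed_eye (a point): Centre of the mouth of the hole in the brass lug, at the lug's top face, 57.5 mm above the bench; moves with the bed. The mouth has a 1.5 mm chamfer.
- bed_handle (a point): Top centre of the bed's black upright grip, a square post 22 x 22 mm, sides along the press's x and y, free from 49 to 94 mm above the bench, on the bed's near end; moves with the bed. It lies 58 mm nearer (-x) and 115 mm to the right (-y) of the lug's hole.
- bed_tray (a point): Middle of the bed's surface between its low rims (rims 5 mm high), 45 mm above the bench; moves with the bed.
- block: Carved printing block 100 x 110 x 18 mm, plywood with a brownish grey carved top, lying loose between the bed's rims. Origin: centre of its underside.
- pin: Pin upright in the stand, 90 g, 64 mm long: steel shank 10 mm thick, 34 mm long, nose tapering to 6 mm over its last 4 mm; steel collar 24 mm wide, 4 mm thick; red knob 26 mm wide, 26 mm high. Origin: centre of the nose's end; z up to the knob. Fully home (collar on lug) the origin is 34 mm below bed_eye; riding on the index plate, 17.5 mm.
- stand: Wooden block 100 x 70 x 45 mm, fixed, with two 14 mm holes 38 mm deep; the pin stands in the one 22 mm to its -x, collar on the block's top. Origin: centre of its underside.
- tape_yellow: Yellow roll of tape lying flat, 90 mm across, 48 mm high. Origin: centre of its underside. Bystander.
- tape_brown: Brown roll of tape lying flat, 84 mm across, 48 mm high. Origin: centre of its underside. Bystander.
- ink_tin: Blue tin of ink, 74 mm across, 55 mm high. Origin: centre of its underside. Bystander.
- gouge: Small carving gouge lying on the bench, about 140 mm long, wooden handle, 25 mm high; origin on the bench at the blade end of the handle. Bystander.
- brayer: Ink roller lying on the bench, black rubber roll 38 mm across and 90 mm wide, dark wooden handle to its -x, 160 mm long; origin on the bench below the roll. Bystander.
- lino_blank: Brownish grey uncut block 120 x 90 x 12 mm lying flat. Origin: centre of its underside. Bystander.
There are look-alikes about, which are no part of the job. Leave any blue or green look-alike of the pin alone. Leave any orange look-alike of the block alone.

How it is judged:
By the outcome, as a careful person would: the job done as asked, in the order asked, and still so for the second after the job is handed in, with the robot touching nothing.
It also fails if it takes over 48 s, if anything falls off the work surface, if the arm or the gripper's body presses on something with over 40 N, if the wrist force passes 120 N, or if a joint passes its speed limit or range.

## Working session

There is one attempt and no reset: what is moved stays moved. The work goes in short steps, Python scripts to look and compute and a shell command to move; the robot and the scene stay as the last step left them, time stands still between calls to the robot, and variables do not carry over. Pictures are saved under pics/ and viewed, at most 10 in all, crops included, and the job is handed in when it is done.

```bash
mkdir -p pics; cat > h.py <<'E'
import numpy as np, cv2
from workcell import env
def grab(n):
    f=env.grab_frame(n); np.savez(''+n+'.npz',**f); return f
def load(n): return dict(np.load(''+n+'.npz'))
def foc(f): return f['image'].shape[0]/2/np.tan(np.radians(float(f['fovy']))/2)
def ray(f,u,v,z):
    """pixel -> world point on plane z"""
    T=f['world_from_camera'];k=foc(f)
    d=T[:3,:3]@np.array([(u-f['cx'])/k,(v-f['cy'])/k,1]);o=T[:3,3]
    return o+d*(z-o[2])/d[2]
def cloud(f):
    h,w=f['z_map'].shape;k=foc(f);u,v=np.meshgrid(np.arange(w),np.arange(h));z=f['z_map']
    p=np.stack([(u-f['cx'])/k*z,(v-f['cy'])/k*z,z],-1)
    return p@f['world_from_camera'][:3,:3].T+f['world_from_camera'][:3,3]
def proj(f,p):
    T=f['world_from_camera'];c=T[:3,:3].T@(np.array(p)-T[:3,3]);k=foc(f)
    return c[0]/c[2]*k+f['cx'],c[1]/c[2]*k+f['cy']
def save(im,n): cv2.imwrite('pics/'+n,cv2.cvtColor(im,cv2.COLOR_RGB2BGR))
E
python3 - <<'E'
from h import *
for n in('scene','top'):
    f=grab(n); save(f['image'],n+'1.png'); print(n,f['fovy'],f['cx'],f['cy'],np.round(f['world_from_camera'],3).tolist())
o=env.get_obs(); print({k:np.round(v,3).tolist() for k,v in o.items()})
E
```

```text
scene 55.254453215314705 272.12265187307537 200.59879031938775 [[-0.499, 0.546, -0.673, 1.252], [0.867, 0.308, -0.392, 0.499], [-0.007, -0.779, -0.627, 0.764], [0.0, 0.0, 0.0, 1.0]]
top 51.145646478726114 278.6051046056176 215.6172132657009 [[-0.014, -0.982, 0.191, 0.295], [-1.0, 0.013, -0.009, 0.053], [0.007, -0.191, -0.982, 1.364], [0.0, 0.0, 0.0, 1.0]]
{'time': 0.1, 'joint_pos': [-1.383, 0.399, 0.045, 1.538, -0.019, 1.207, -0.051], 'dq': [0.001, -0.001, 0.001, -0.003, -0.001, 0.002, 0.001], 'effort': [0.004, -47.627, 1.37, -25.495, 0.012, 0.005, -0.0], 'tool_pos': [0.184, 0.623, 0.404], 'tcp_rot': [0.143, 0.99, -0.001, -0.0], 'force': [-0.44, 0.784, 0.108], 'ft_torque': [-0.024, -0.026, 0.007], 'grasp_force': 0.0, 'grip_width': 0.085}
```

View pics/scene1.png

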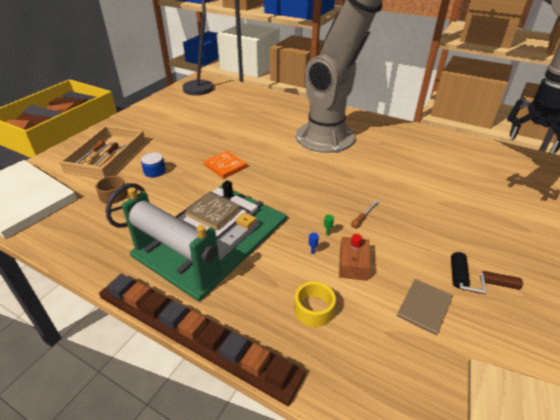

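View pics/top1.png

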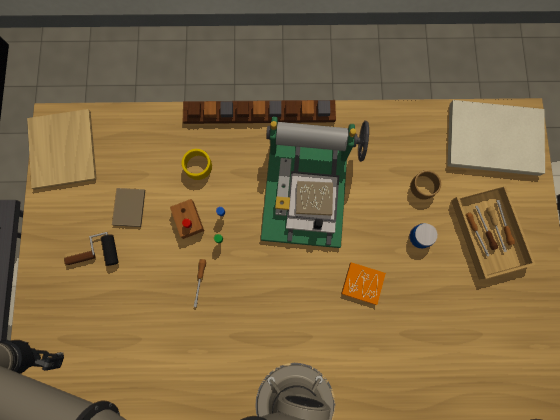

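The scene view shows the press at (210,235), the red pin in its stand at (357,242), and blue and green pins at (314,241) and (329,222). The top view shows the lug at (283,203), the black grip at (318,224), the red knob at (187,224), the green pin at (218,239) and the blue pin at (220,212). The orange block look-alike is at (364,284). Next I'll measure these positions and enlarge crops to confirm.

```bash
python3 - <<'E'
from h import *
f=load('top');im=f['image'];hsv=cv2.cvtColor(im,cv2.COLOR_RGB2HSV);C=cloud(f)
def blobs(m,box,name,z,amin=15):
    x0,y0,x1,y1=box;M=np.zeros(m.shape,np.uint8);M[y0:y1,x0:x1]=m[y0:y1,x0:x1]
    n,l,s,c=cv2.connectedComponentsWithStats(M)
    for i in range(1,n):
        if s[i,4]>=amin: print(name,np.round(c[i],1),s[i,:5],'ray',np.round(ray(f,*c[i],z),4),'cloud z med',np.round(np.median(C[l==i],0),4),'zmax',np.round(np.percentile(C[l==i][:,2],95),3))
H,S,V=[hsv[...,i].astype(int) for i in range(3)]
blobs(((H<5)|(H>174))&(S>190)&(V>120),(160,190,240,260),'red',.075,5)
blobs((H>18)&(H<32)&(S>150)&(V>120),(265,180,300,225),'brass',.0575)
blobs((V<45),(305,210,330,235),'black',.094)
g=((H>60)&(H<90)&(S>120)).astype(np.uint8); g[:110]=0; g[260:]=0; g[:,:255]=0;g[:,360:]=0
cs=max(cv2.findContours(g,0,2)[0],key=cv2.contourArea)
# base plate edges from green pts at z=.02
pts=C[g>0]; b=pts[abs(pts[:,2]-.02)<.006]; r=cv2.minAreaRect(b[:,:2].astype(np.float32)); print('base',r)
print('boxpts',cv2.boxPoints(r))
a=cv2.resize(im[105:255,165:375],None,fx=3.8,fy=3.8,interpolation=cv2.INTER_CUBIC)
save(a,'crop_top.png')
fs=load('scene');save(cv2.resize(fs['image'][170:290,190:390],None,fx=4,fy=4,interpolation=cv2.INTER_CUBIC),'crop_scene.png')
E
```

```text
red [185.9 222.1] [182 219   9   8  49] ray [0.5294 0.3168 0.075 ] cloud z med [0.5299 0.3166 0.0739] zmax 0.078
brass [282.4 202.2] [276 197  14  12 138] ray [0.5905 0.0283 0.0575] cloud z med [0.591  0.0266 0.0572] zmax 0.061
black [317.6 223.6] [314 219   9  10  75] ray [ 0.5167 -0.0734  0.094 ] cloud z med [ 0.518  -0.0748  0.0908] zmax 0.096
base ((0.6227983832359314, -0.04327113926410675), (0.24520929157733917, 0.31089961528778076), 83.80828094482422)
boxpts [[ 0.45503178 -0.14839444]
 [ 0.7641178  -0.18192673]
 [ 0.790565    0.06185216]
 [ 0.481479    0.09538445]]
```

View pics/crop_top.png

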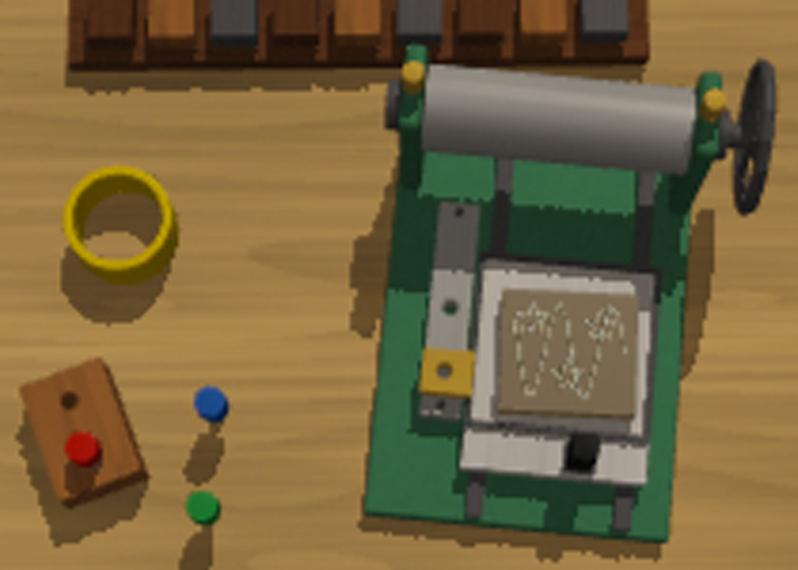

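View pics/crop_scene.png

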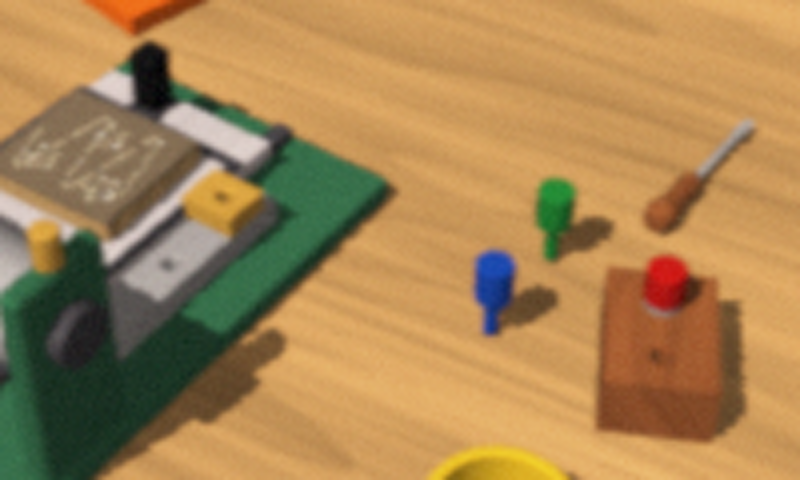

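The crops show the red knob standing in the wooden stand at crop_top (83,448) / crop_scene (665,283). It is the only red-knobbed pin in the stand. The blue (210,403) and green (202,507) pins stand loose and are the look-alikes. The block on the bed is brownish grey (568,352), not orange. The lug hole is at crop_top (445,371) and the grip at (582,453). Next I'll refine these positions.

```bash
python3 - <<'E'
from h import *
for n in('top','scene'):
    f=load(n);im=f['image'];hsv=cv2.cvtColor(im,cv2.COLOR_RGB2HSV);C=cloud(f);H,S,V=[hsv[...,i].astype(int) for i in range(3)]
    # knob: all red, by cylinder-centre ray onto mid-height; and top by depth
    x0,y0,x1,y1=(160,190,240,260) if n=='top' else (340,228,375,255)
    R=np.zeros(V.shape,bool);R[y0:y1,x0:x1]=(((H<6)|(H>173))&(S>170)&(V>60))[y0:y1,x0:x1]
    P=C[R]; v,u=np.nonzero(R); print(n,'red n',R.sum(),'centroid',u.mean(),v.mean(),'ray z.068',ray(f,u.mean(),v.mean(),.068).round(4),'cloud z',np.percentile(P[:,2],[5,50,95]).round(3),'xy mid',(P[:,:2].min(0)/2+P[:,:2].max(0)/2).round(4))
    # lug
    near=np.hypot(C[...,0]-.590,C[...,1]-.028)<.035
    B=near&(H>15)&(H<33)&(S>130)
    Q=C[B&(C[...,2]>.052)]; r=cv2.minAreaRect(Q[:,:2].astype(np.float32)); print('lug',np.round(r[0],4),np.round(r[1],4),r[2], 'mean',Q.mean(0).round(4))
    # dark hole inside lug
    hull=cv2.convexHull(np.argwhere(B)[:,::-1].astype(np.int32));M=np.zeros(V.shape,np.uint8);cv2.fillConvexPoly(M,hull,1);M=cv2.erode(M,np.ones((3,3)))
    w=np.clip(150-V,0,None)*M; cand=np.argwhere(w>0)
    vv,uu=cand[:,0],cand[:,1];ww=w[vv,uu];print('hole px',len(cand),(uu*ww).sum()/ww.sum(),(vv*ww).sum()/ww.sum(),'->',ray(f,(uu*ww).sum()/ww.sum(),(vv*ww).sum()/ww.sum(),.0575).round(4))
    # handle
    nh=(np.hypot(C[...,0]-.517,C[...,1]+.075)<.03)&(V<60)&(C[...,2]>.084)
    r=cv2.minAreaRect(C[nh][:,:2].astype(np.float32));print('handle',nh.sum(),np.round(r[0],4),np.round(r[1],4),r[2],np.median(C[nh],0).round(4))
f=load('top')
for c in((440,405),(450,306),(460,211)): print('plate hole',c,ray(f,165+c[0]/3.8-.37,105+c[1]/3.8-.37,.04).round(4))
a,b=[ray(f,165+c[0]/3.8-.37,105+c[1]/3.8-.37,.02) for c in((366,515),(668,541))]
print('near edge yaw',np.degrees(np.arctan2((a-b)[1],(a-b)[0]))-90,'mid',(a+b)/2,np.linalg.norm(a-b))
E
```

```text
top red n 67 centroid 186.55223880597015 222.91044776119404 ray z.068 [0.5283 0.3164 0.068 ] cloud z [0.055 0.073 0.077] xy mid [0.5282 0.3174]
lug [0.5908 0.0289] [0.0418 0.0373] 84.38927459716797 mean [0.5905 0.0281 0.0571]
hole px 25 281.5664187035069 202.7683315621679 -> [0.5889 0.0308 0.0575]
handle 56 [ 0.5203 -0.0762] [0.0212 0.0215] 85.21739959716797 [ 0.521  -0.0764  0.0924]
scene red n 118 centroid 356.1101694915254 240.32203389830508 ray z.068 [0.5399 0.3217 0.068 ] cloud z [0.051 0.068 0.073] xy mid [0.5321 0.318 ]
lug [0.5914 0.0318] [0.0435 0.0392] 84.31251525878906 mean [0.5934 0.0321 0.0543]
hole px 13 250.5202156334232 223.1509433962264 -> [0.6049 0.0557 0.0575]
handle 32 [ 0.5266 -0.0711] [0.0187 0.0155] 74.19283294677734 [ 0.527  -0.0703  0.0899]
plate hole (440, 405) [0.5662 0.0345 0.04  ]
plate hole (450, 306) [0.6489 0.025  0.04  ]
plate hole (460, 211) [0.7301 0.0154 0.04  ]
near edge yaw -5.709359690064261 mid [ 0.46772089 -0.02665582  0.02      ] 0.24571485852223193
```

```bash
python3 -m handwheel '[{"twist":0.0198},{"twist":0.0198},{"twist":0.0198},{"twist":0.0198},{"twist":0.0198},{"twist":0.0198},{"twist":0.0198},{"twist":0.0198}]' 0 40; python3 -m handwheel '[{"twist":0.0198},{"twist":0.0198},{"twist":0.0198},{"twist":0.0046},{}]'
cat >> h.py <<'E'
def where(targ=None,tcpz=None):
    """print tool state; offset to target xy in tool fractions (0.15 m)"""
    from scipy.spatial.transform import Rotation as R
    o=env.get_obs();M=R.from_quat(o['tcp_rot']).as_matrix();p=np.array(o['tool_pos'])
    print('t',round(o['time'],2),'p',p.round(4),'yaw tool y',np.degrees(np.arctan2(M[1,1],M[0,1])).round(2),'tilt',M[:,2].round(3),'F',np.round(o['force'],1),'w',round(o['grip_width'],4),'gf',round(o['grasp_force'],1))
    if targ is not None:
        d=M.T@(np.array([*targ,p[2] if tcpz is None else tcpz])-p); print('to target, tool mm',(d*1000).round(1),'frac',(d/.15).round(3))
PY=np.radians(-6.5);XP=np.array([np.cos(PY),np.sin(PY)]);YP=np.array([-np.sin(PY),np.cos(PY)])
LUG=np.array([.590,.030]);HAN=np.array([.520,-.0767]);KNOB=np.array([.530,.317])
E
python3 -c "
from h import *
where(HAN-XP*.055,.245)"
```

```text
t 0.1 p [0.1838 0.6232 0.4038] yaw tool y 73.57 tilt [-0.    -0.002 -1.   ] F [-0.4  0.8  0.1] w 0.0852 gf 0.0
to target, tool mm [-466.3 -585.4  159.8] frac [-3.109 -3.903  1.066]schema error: expected keys dx, dy, dz, twist
schema error: expected keys dx, dy, dz, twist
```

```bash
R='x'; python3 -m handwheel '[{"dx":0,"dy":0,"dz":0,"twist":0.0198},{"dx":0,"dy":0,"dz":0,"twist":0.0198},{"dx":0,"dy":0,"dz":0,"twist":0.0198},{"dx":0,"dy":0,"dz":0,"twist":0.0198},{"dx":0,"dy":0,"dz":0,"twist":0.0198},{"dx":0,"dy":0,"dz":0,"twist":0.0198},{"dx":0,"dy":0,"dz":0,"twist":0.0198},{"dx":0,"dy":0,"dz":0,"twist":0.0198}]' 0 40; python3 -m handwheel '[{"dx":0,"dy":0,"dz":0,"twist":0.0198},{"dx":0,"dy":0,"dz":0,"twist":0.0198},{"dx":0,"dy":0,"dz":0,"twist":0.0198},{"dx":0,"dy":0,"dz":0,"twist":0.0046},{"dx":0,"dy":0,"dz":0,"twist":0}]'
python3 -c "
from h import *
where(HAN-XP*.055,.245)"
```

```text
time: 0.77
tool_pos: [0.1838, 0.6233, 0.4041]
tcp_rot: [0.6, 0.8, -0.0, 0.0]
force: [-0.5, -0.7, 0.1]
grip_width: 0.0001
grasp_force: 0.0
time: 1.18
tool_pos: [0.1836, 0.6234, 0.4041]
tcp_rot: [0.746, 0.666, -0.0, 0.0]
force: [-0.8, 0.1, -0.2]
grip_width: -0.0001
grasp_force: 0.0
t 1.18 p [0.1836 0.6234 0.4041] yaw tool y -6.5 tilt [-0.    -0.001 -1.   ] F [-0.8  0.1 -0.2] w -0.0001 gf 0.0
to target, tool mm [-657.3  358.5  159.9] frac [-4.382  2.39   1.066]
```

```bash
python3 -m handwheel '[{"dx":-0.18,"dy":0.2,"dz":0,"twist":0},{"dx":-0.18,"dy":0.2,"dz":0,"twist":0},{"dx":-0.18,"dy":0.2,"dz":0,"twist":0},{"dx":-0.18,"dy":0.2,"dz":0,"twist":0},{"dx":-0.18,"dy":0.2,"dz":0,"twist":0},{"dx":-0.18,"dy":0.2,"dz":0,"twist":0},{"dx":-0.18,"dy":0.2,"dz":0,"twist":0},{"dx":-0.18,"dy":0.2,"dz":0,"twist":0}]'; python3 -m handwheel '[{"dx":-0.25,"dy":0.08,"dz":0,"twist":0},{"dx":-0.25,"dy":0.08,"dz":0,"twist":0},{"dx":-0.25,"dy":0.08,"dz":0,"twist":0},{"dx":-0.25,"dy":0.08,"dz":0,"twist":0},{"dx":-0.25,"dy":0.08,"dz":0,"twist":0},{"dx":-0.25,"dy":0.08,"dz":0,"twist":0},{"dx":-0.25,"dy":0.08,"dz":0,"twist":0},{"dx":-0.25,"dy":0.08,"dz":0,"twist":0}]'
python3 -c "
from h import *
where(HAN-XP*.055,.245)"
```

```text
time: 1.85
tool_pos: [0.3988, 0.3799, 0.4047]
tcp_rot: [0.746, 0.666, 0.0, -0.0]
force: [0.0, -1.3, -0.1]
grip_width: -0.0001
grasp_force: 0.0
time: 2.52
tool_pos: [0.4591, 0.0707, 0.4048]
tcp_rot: [0.746, 0.666, 0.0, -0.0]
force: [0.1, -0.8, -0.1]
grip_width: -0.0002
grasp_force: 0.0
t 2.52 p [0.4591 0.0707 0.4048] yaw tool y -6.41 tilt [ 0.     0.001 -1.   ] F [ 0.1 -0.8 -0.1] w -0.0002 gf 0.0
to target, tool mm [-139.8   21.9  159.6] frac [-0.932  0.146  1.064]
```

```bash
python3 -m handwheel '[{"dx":-0.23,"dy":0.03,"dz":0.1,"twist":0},{"dx":-0.23,"dy":0.03,"dz":0.1,"twist":0},{"dx":-0.23,"dy":0.03,"dz":0.1,"twist":0},{"dx":-0.23,"dy":0.03,"dz":0.1,"twist":0},{"dx":0,"dy":0,"dz":0.22,"twist":0},{"dx":0,"dy":0,"dz":0.22,"twist":0},{"dx":0,"dy":0,"dz":0.2,"twist":0},{"dx":0,"dy":0,"dz":0,"twist":0}]'
python3 - <<'E'
from h import *
where(HAN-XP*.055,.245)
f=grab('top');save(cv2.resize(f['image'][105:255,225:375],None,fx=4,fy=4,interpolation=cv2.INTER_CUBIC),'push0.png')
E
```

```text
time: 3.18
tool_pos: [0.4588, -0.066, 0.2441]
tcp_rot: [0.746, 0.666, -0.004, -0.003]
force: [-1.4, 0.6, 1.2]
grip_width: -0.0003
grasp_force: 0.0
t 3.18 p [ 0.4588 -0.066   0.2441] yaw tool y -6.48 tilt [-0.011 -0.001 -1.   ] F [-1.4  0.6  1.2] w -0.0003 gf 0.0
to target, tool mm [-3.7  7.1 -1. ] frac [-0.025  0.047 -0.006]
```

View pics/push0.png

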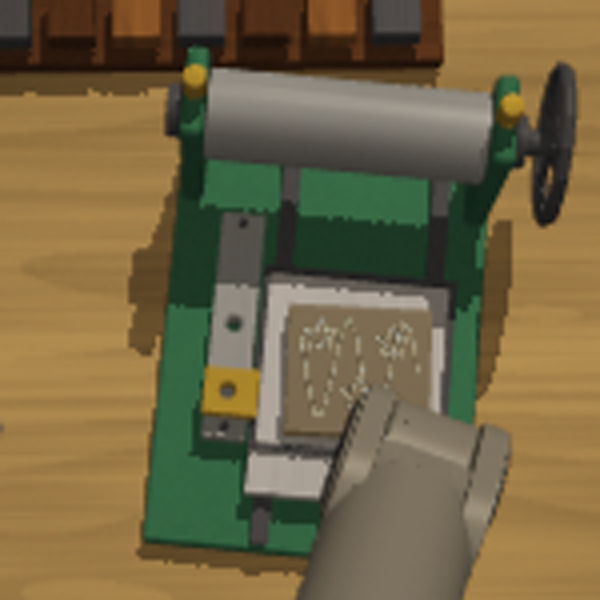

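Arm over the press with closed fingers behind the grip; the lug is visible at (228,390). Pushing now.

```bash
python3 -m handwheel '[{"dx":-0.025,"dy":0.08,"dz":0,"twist":0},{"dx":0,"dy":0.08,"dz":0,"twist":0},{"dx":0,"dy":0.05,"dz":0,"twist":0},{"dx":0,"dy":0.05,"dz":0,"twist":0},{"dx":0,"dy":0.04,"dz":0,"twist":0},{"dx":0,"dy":0.04,"dz":0,"twist":0},{"dx":0,"dy":0.04,"dz":0,"twist":0},{"dx":0,"dy":0,"dz":0,"twist":0}]'
cat >> h.py <<'E'
def lug(f):
    hsv=cv2.cvtColor(f['image'],cv2.COLOR_RGB2HSV);H,S,V=[hsv[...,i].astype(int) for i in range(3)]
    B=(H>18)&(H<32)&(S>150)&(V>120);B[:170]=0;B[225:]=0;B[:,:265]=0;B[:,305:]=0
    v,u=np.nonzero(B);p=ray(f,u.mean(),v.mean(),.0575)[:2]; p0=np.array([.5905,.0283])
    print('lug n',B.sum(),'travel mm',((p-p0)@XP*1000).round(1),'lat',((p-p0)@YP*1000).round(1));return p
E
python3 -c "
from h import *
where(HAN-XP*.055);lug(grab('top'))"
```

```text
time: 3.9
tool_pos: [0.5193, -0.0764, 0.2491]
tcp_rot: [0.746, 0.666, 0.001, 0.001]
force: [-0.1, -0.9, -0.7]
grip_width: 0.0002
grasp_force: 0.0
t 3.9 p [ 0.5193 -0.0764  0.2491] yaw tool y -6.46 tilt [ 0.003 -0.    -1.   ] F [-0.1 -0.9 -0.7] w 0.0002 gf 0.0
to target, tool mm [ -0.2 -54.2  -0.1] frac [-0.001 -0.362 -0.001]
lug n 141 travel mm 22.0 lat 0.1
```

```bash
python3 -m handwheel '[{"dx":0,"dy":0.03,"dz":0,"twist":0},{"dx":0,"dy":0.03,"dz":0,"twist":0},{"dx":0,"dy":0.03,"dz":0,"twist":0},{"dx":0,"dy":0.02,"dz":0,"twist":0},{"dx":0,"dy":0,"dz":0,"twist":0}]'
python3 -c "
from h import *
where(HAN-XP*.055);lug(grab('top'))"
```

```text
time: 4.37
tool_pos: [0.535, -0.0784, 0.2486]
tcp_rot: [0.746, 0.666, 0.0, 0.0]
force: [-0.0, 0.5, -0.6]
grip_width: -0.0
grasp_force: 0.1
t 4.37 p [ 0.535  -0.0784  0.2486] yaw tool y -6.48 tilt [ 0.001 -0.    -1.   ] F [-0.   0.5 -0.6] w -0.0 gf 0.1
to target, tool mm [ -0.  -70.1  -0.1] frac [-0.    -0.467 -0.   ]
lug n 136 travel mm 37.5 lat 0.2
```

```bash
python3 -m handwheel '[{"dx":0,"dy":-0.12,"dz":0,"twist":0},{"dx":0,"dy":0,"dz":-0.25,"twist":0},{"dx":0,"dy":0,"dz":-0.25,"twist":0},{"dx":0.1,"dy":0,"dz":-0.2,"twist":0},{"dx":0.25,"dy":0,"dz":0,"twist":0},{"dx":0.25,"dy":0,"dz":0,"twist":0},{"dx":0.25,"dy":0,"dz":0,"twist":0},{"dx":0.25,"dy":0,"dz":0,"twist":0}]' 0.75; python3 -m handwheel '[{"dx":0.25,"dy":0.03,"dz":0,"twist":0},{"dx":0.25,"dy":0.03,"dz":0,"twist":0},{"dx":0.25,"dy":0.03,"dz":0,"twist":0},{"dx":0.25,"dy":0.03,"dz":0,"twist":0},{"dx":0.25,"dy":0,"dz":0,"twist":0},{"dx":0,"dy":0,"dz":0,"twist":0}]'
python3 - <<'E'
from h import *
where(KNOB,.221);f=grab('top');p=lug(f);g=grab('scene')
E
```

```text
time: 5.08
tool_pos: [0.5354, 0.0893, 0.3545]
tcp_rot: [0.746, 0.666, 0.002, 0.0]
force: [-0.1, 0.0, -0.7]
grip_width: 0.0642
grasp_force: 0.0
time: 5.58
tool_pos: [0.5734, 0.2826, 0.3531]
tcp_rot: [0.742, 0.671, 0.003, -0.002]
force: [-1.8, 2.5, -0.7]
grip_width: 0.0641
grasp_force: 0.0
t 5.58 p [0.5734 0.2826 0.3531] yaw tool y -5.78 tilt [ 0.002  0.006 -1.   ] F [-1.8  2.5 -0.7] w 0.0641 gf 0.0
to target, tool mm [ 29.  -46.8 132.2] frac [ 0.193 -0.312  0.881]
lug n 137 travel mm 38.1 lat -0.1
```

```bash
python3 -m handwheel '[{"dx":0.1,"dy":-0.155,"dz":0.1,"twist":0},{"dx":0.093,"dy":-0.155,"dz":0.1,"twist":0},{"dx":0,"dy":0,"dz":0.1,"twist":0},{"dx":0,"dy":0,"dz":0.1,"twist":0},{"dx":0,"dy":0,"dz":0,"twist":0}]'
python3 - <<'E'
from h import *
where(KNOB,.221);f=grab('top')
g=grab('scene');save(cv2.resize(g['image'][180:290,300:420],None,fx=5,fy=5,interpolation=cv2.INTER_CUBIC),'pre.png')
E
```

```text
time: 6.1
tool_pos: [0.53, 0.3043, 0.2912]
tcp_rot: [0.746, 0.665, -0.002, -0.0]
force: [-0.6, -0.0, -1.2]
grip_width: 0.0641
grasp_force: 0.0
t 6.1 p [0.53   0.3043 0.2912] yaw tool y -6.56 tilt [-0.004 -0.003 -1.   ] F [-0.6 -0.  -1.2] w 0.0641 gf 0.0
to target, tool mm [12.8 -1.2 70.2] frac [ 0.086 -0.008  0.468]
```

View pics/pre.png

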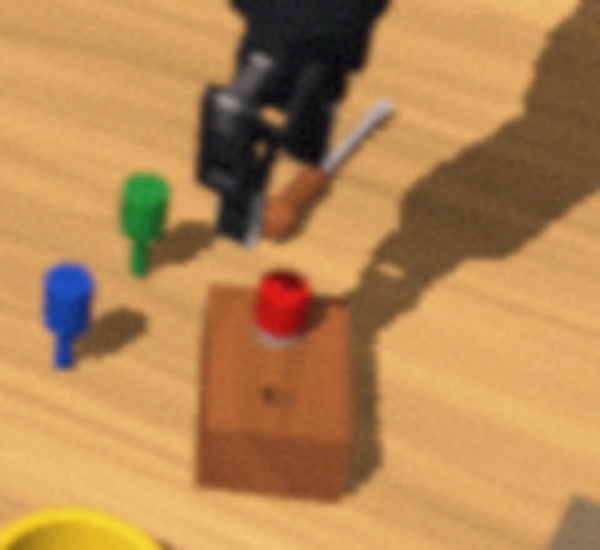

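The view shows the open gripper behind and above the red knob at crop (283,302), clear of the blue and green pins.

```bash
python3 -m handwheel '[{"dx":0.086,"dy":-0.008,"dz":0,"twist":0},{"dx":0,"dy":0,"dz":0.15,"twist":0},{"dx":0,"dy":0,"dz":0.15,"twist":0},{"dx":0,"dy":0,"dz":0.1,"twist":0},{"dx":0,"dy":0,"dz":0.068,"twist":0},{"dx":0,"dy":0,"dz":0,"twist":0},{"dx":0,"dy":0,"dz":0,"twist":0}]'
python3 - <<'E'
from h import *
where(KNOB,.221);f=grab('top')
g=grab('scene');save(cv2.resize(g['image'][180:290,300:420],None,fx=5,fy=5,interpolation=cv2.INTER_CUBIC),'pre2.png')
E
```

```text
time: 6.78
tool_pos: [0.532, 0.3191, 0.2242]
tcp_rot: [0.746, 0.666, 0.001, 0.0]
force: [-0.2, 0.6, -0.1]
grip_width: 0.0637
grasp_force: 0.0
t 6.78 p [0.532  0.3191 0.2242] yaw tool y -6.51 tilt [ 0.001  0.001 -1.   ] F [-0.2  0.6 -0.1] w 0.0637 gf 0.0
to target, tool mm [-2.4 -1.8  3.2] frac [-0.016 -0.012  0.021]
```

View pics/pre2.png

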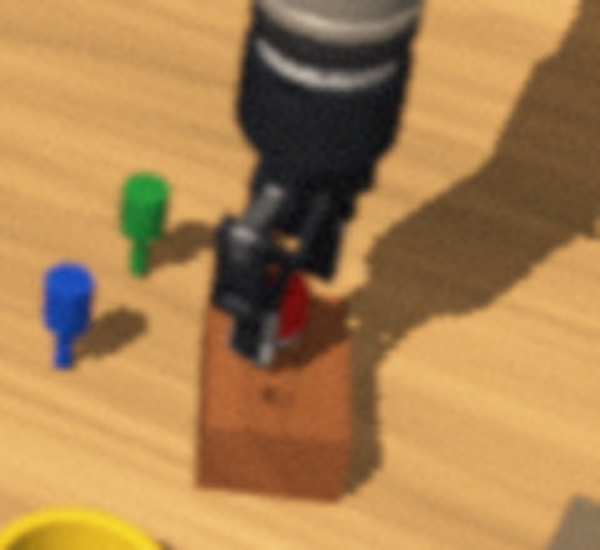

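The fingers straddle the red knob (knob at crop (290,300), near finger at (250,330)). Closing.

```bash
python3 -m handwheel '[{"dx":-0.01,"dy":-0.008,"dz":0.005,"twist":0},{"dx":0,"dy":0,"dz":0,"twist":0},{"dx":0,"dy":0,"dz":0,"twist":0},{"dx":0,"dy":0,"dz":0,"twist":0},{"dx":0,"dy":0,"dz":0,"twist":0},{"dx":0,"dy":0,"dz":0,"twist":0}]' 0 60; python3 -c "
from h import *
where()"
python3 -m handwheel '[{"dx":0,"dy":0,"dz":-0.05,"twist":0},{"dx":0,"dy":0,"dz":-0.15,"twist":0},{"dx":0,"dy":0,"dz":-0.2,"twist":0},{"dx":0,"dy":0,"dz":-0.2,"twist":0},{"dx":0,"dy":0,"dz":0,"twist":0},{"dx":0,"dy":0,"dz":0,"twist":0}]'
python3 - <<'E'
from h import *
where(LUG+XP*.0378,.3);f=grab('top')
g=grab('scene');save(cv2.resize(g['image'][130:270,300:440],None,fx=4,fy=4,interpolation=cv2.INTER_CUBIC),'held.png')
E
```

```text
time: 7.38
tool_pos: [0.5304, 0.3176, 0.2236]
tcp_rot: [0.746, 0.666, 0.001, -0.0]
force: [-1.3, -1.0, 5.5]
grip_width: 0.0241
grasp_force: 58.7
t 7.38 p [0.5304 0.3176 0.2236] yaw tool y -6.49 tilt [ 0.001  0.001 -1.   ] F [-1.3 -1.   5.5] w 0.0241 gf 58.7
time: 7.88
tool_pos: [0.5307, 0.3176, 0.3147]
tcp_rot: [0.746, 0.666, 0.002, 0.0]
force: [0.4, 0.4, -1.9]
grip_width: 0.0239
grasp_force: 60.3
t 7.88 p [0.5307 0.3176 0.3147] yaw tool y -6.5 tilt [ 0.003  0.003 -1.   ] F [ 0.4  0.4 -1.9] w 0.0239 gf 60.3
to target, tool mm [-279.1  129.2   14.3] frac [-1.861  0.862  0.095]
```

View pics/held.png

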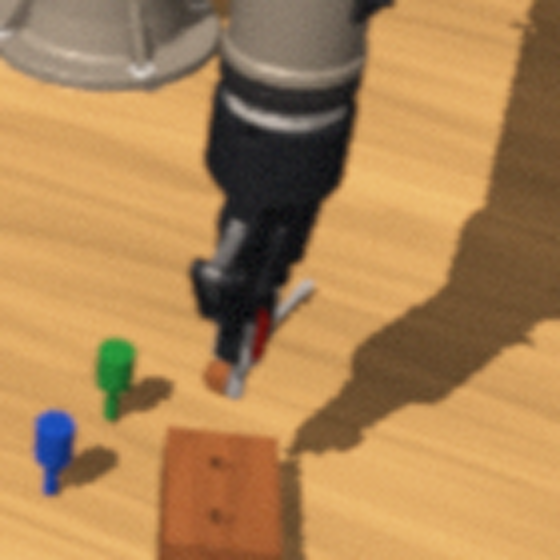

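```bash
python3 - <<'E'
from h import *
g=load('scene');im=g['image']
p=np.array([.5307,.3176])
for z in(.102,.136,.166):
    u,v=proj(g,[*p,z]);print(z,'scene px',round(u,1),round(v,1),'crop',round((u-300)*4),round((v-130)*4))
e=.01
print('dpx per 10mm x',np.subtract(proj(g,[.5407,.3176,.102]),proj(g,[*p,.102])),'y',np.subtract(proj(g,[.5307,.3276,.102]),proj(g,[*p,.102])))
save(cv2.resize(im[200:240,340:385],None,fx=12,fy=12,interpolation=cv2.INTER_CUBIC),'held2.png')
E
```

```text
0.102 scene px 357.6 227.3 crop 230 389
0.136 scene px 359.4 216.8 crop 238 347
0.166 scene px 361.1 207.0 crop 244 308
dpx per 10mm x [-1.4783787   2.45787389] y [3.9385649  1.38694975]
```

View pics/held2.png

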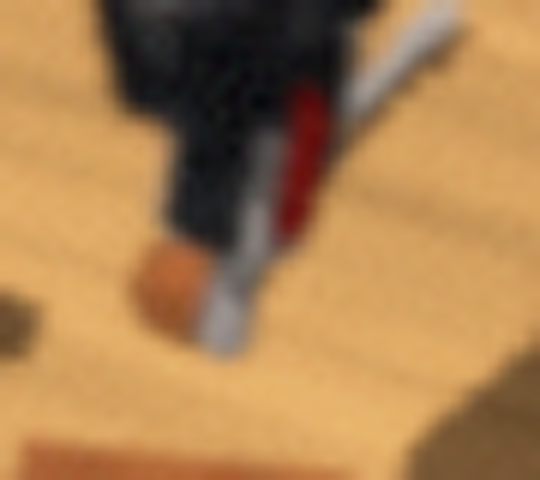

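The pin is held upright, nose at crop (222,350), within about 2 mm of where it was expected. Carrying it over the lug.

```bash
python3 -m handwheel '[{"dx":-0.232,"dy":0.108,"dz":0,"twist":0},{"dx":-0.232,"dy":0.108,"dz":0,"twist":0},{"dx":-0.232,"dy":0.108,"dz":0,"twist":0},{"dx":-0.232,"dy":0.108,"dz":0,"twist":0},{"dx":-0.232,"dy":0.108,"dz":0,"twist":0},{"dx":-0.232,"dy":0.108,"dz":0,"twist":0},{"dx":-0.232,"dy":0.108,"dz":0,"twist":0},{"dx":-0.232,"dy":0.108,"dz":0,"twist":0}]';python3 -m handwheel '[{"dx":0,"dy":0,"dz":0,"twist":0},{"dx":0,"dy":0,"dz":0.1,"twist":0},{"dx":0,"dy":0,"dz":0,"twist":0},{"dx":0,"dy":0,"dz":0,"twist":0}]'
python3 - <<'E'
from h import *
where(LUG+XP*.0378,.274);f=grab('top')
g=grab('scene');save(cv2.resize(g['image'][170:260,190:310],None,fx=6,fy=6,interpolation=cv2.INTER_CUBIC),'over.png')
o=env.get_obs();p=np.array(o['tool_pos'])
for q in([*p[:2],p[2]-.2126],[*(LUG+XP*.0378),.0575]):
    u,v=proj(g,q);print('crop',(u-190)*6+3,(v-170)*6+3)
E
```

```text
time: 8.65
tool_pos: [0.6269, 0.0247, 0.3108]
tcp_rot: [0.746, 0.666, -0.001, -0.001]
force: [1.0, 0.2, -1.0]
grip_width: 0.0245
grasp_force: 60.3
time: 8.98
tool_pos: [0.6264, 0.0269, 0.2956]
tcp_rot: [0.746, 0.666, -0.002, -0.002]
force: [-0.5, 1.3, -0.4]
grip_width: 0.0243
grasp_force: 60.3
t 8.98 p [0.6264 0.0269 0.2956] yaw tool y -6.48 tilt [-0.005 -0.    -1.   ] F [-0.5  1.3 -0.4] w 0.0243 gf 60.3
to target, tool mm [-1.   1.4 21.6] frac [-0.006  0.01   0.144]
crop 279.52770675764805 283.1971151624013
crop 280.19784543271976 329.5972186673206
```

View pics/over.png

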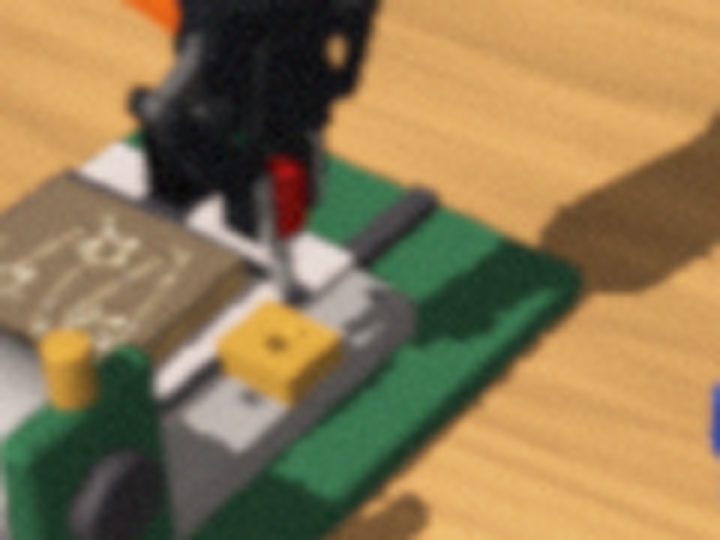

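Over the bed, the pin nose shows at crop (293,298) and the lug hole at (279,343). I'll quantify the offset numerically; no more pictures are needed.

```bash
python3 - <<'E'
from h import *
g=load('scene');im=g['image'];gray=cv2.cvtColor(im,cv2.COLOR_RGB2GRAY)
p=np.array([.6264,.0269])
for z in(.083,.117): print('axis',z,np.round(proj(g,[*p,z]),1))
print('cols',list(range(228,248)))
for v in range(200,224): print(v,' '.join('%3d'%x for x in gray[v,228:248]))
print('lug area')
for v in range(219,236): print(v,' '.join('%3d'%x for x in gray[v,225:250]))
for n,e in(('x',[.01,0,0]),('y',[0,.01,0])): print(n,np.subtract(proj(g,np.array([*p,.083])+e),proj(g,[*p,.083])))
E
```

```text
axis 0.083 [236.2 217. ]
axis 0.117 [235.4 206.8]
cols [228, 229, 230, 231, 232, 233, 234, 235, 236, 237, 238, 239, 240, 241, 242, 243, 244, 245, 246, 247]
200  16  21  20  21  43  60  64  51  46  46  44  40  34  33  49  78  84  94  93  96
201  20  19  19  29  53  73  71  59  45  48  43  40  30  35  47  75  90  96  98  94
202  18  19  22  25  59  81  77  63  50  47  47  35  32  35  47  74  88  94  94  97
203  28  21  24  32  51  73  77  60  51  48  43  39  32  31  52  73  90  97  95  95
204  35  29  26  28  48  72  75  60  44  42  42  45  37  45  60  81  92  92  95  97
205  45  32  24  31  48  70  80  66  49  45  42  36  49  64  80  94  94  95  94  95
206  40  30  31  29  45  73  88  71  48  41  45  35  54  75  90  94  94  95  97  96
207  70  39  30  29  46  84 103  80  49  46  37  48  68  85  96  93  96  96  94  91
208 124  84  50  33  54  94 110  84  57  47  57  72 101 119 109 100  95  97  99  94
209 187 158 118  81  74 105 120  91  66  67  90 126 165 181 159 130 112 100  99  93
210 183 191 179 164 135 137 134  99  90  98 131 174 205 210 204 188 160 133 112  88
211 142 159 184 190 
[... 2202 characters left out ...]
88  83  80  85  82  84
230  89  88 123 153 158 162 166 169 172 177 180 177 178 177 172 157 127 101  85  86  83  81  82  82  81
231  63  80 118 147 154 158 158 161 163 167 172 174 177 173 156 127 100  90  85  82  83  83  81  83  84
232  72  94 122 151 160 158 157 158 158 160 163 169 168 156 131  99  88  80  87  83  83  84  83  83  77
233 101 126 151 169 171 166 159 158 153 156 160 158 151 124  98  88  84  81  84  87  85  80  83  79  70
234 123 156 173 178 175 166 153 152 156 158 155 154 138 111  91  85  82  84  81  80  82  81  76  70  59
235 159 173 181 180 168 143 128 131 145 153 160 157 143 112  88  82  84  80  86  83  80  77  67  60  56
x [-2.18506929  2.24262041]
y [3.24061145 1.26454599]
```

```bash
python3 - <<'E'
from h import *
g=load('scene');hsv=cv2.cvtColor(g['image'],cv2.COLOR_RGB2HSV);H,S,V=[hsv[...,i].astype(int) for i in range(3)]
B=np.zeros(V.shape,bool);B[212:242,222:252]=((H>15)&(H<33)&(S>120))[212:242,222:252]
for v in range(214,240): print(v,''.join(('#' if V[v,u]>185 else '+') if B[v,u] else '.' for u in range(222,252)))
c=LUG+XP*.0378
print([np.round(proj(g,[*(c+XP*a+YP*b),.0575]),1).tolist() for a,b in((-.018,-.018),(-.018,.018),(.018,.018),(.018,-.018))])
E
```

```text
214 ..............................
215 ..............................
216 ......+.......................
217 .....++.......................
218 ....+++.......................
219 ...+..........................
220 ...+.........#................
221 ...........#####+.............
222 ++........########............
223 .........###########..........
224 ........##############........
225 ......##################......
226 .....########++#########......
227 ....#########+++#######++.....
228 ....##################+++.....
229 ....+###############+++++.....
230 .....+#############+++++......
231 .....+############+++++.......
232 ......+##########+++++........
233 .........#######+++++.........
234 ..........#####+++++..........
235 ............###++++...........
236 ..............#+++............
237 ..............................
238 ..............................
239 ..............................
[[235.4, 218.1], [245.9, 223.4], [237.0, 231.0], [226.4, 225.5]]
```

```bash
python3 -m handwheel '[{"dx":-0.006,"dy":0.01,"dz":0.08,"twist":0},{"dx":0,"dy":0,"dz":0.07,"twist":0},{"dx":0,"dy":0,"dz":0,"twist":0},{"dx":0,"dy":0,"dz":0,"twist":0},{"dx":0,"dy":0,"dz":0,"twist":0}]'; python3 -c "
from h import *
where(LUG+XP*.0378,.2526)"; python3 -m handwheel '[{"dx":0,"dy":0,"dz":0.015,"twist":0},{"dx":0,"dy":0,"dz":0.015,"twist":0},{"dx":0,"dy":0,"dz":0.0,"twist":0}]';python3 -c "
from h import *
where(LUG+XP*.0378,.2526)"
```

```text
time: 9.5
tool_pos: [0.6287, 0.0252, 0.2751]
tcp_rot: [0.746, 0.666, -0.0, -0.0]
force: [0.4, -0.1, -0.8]
grip_width: 0.0245
grasp_force: 60.3
t 9.5 p [0.6287 0.0252 0.2751] yaw tool y -6.49 tilt [-0. -0. -1.] F [ 0.4 -0.1 -0.8] w 0.0245 gf 60.3
to target, tool mm [ 0.4 -1.2 22.5] frac [ 0.003 -0.008  0.15 ]
time: 9.75
tool_pos: [0.6286, 0.0252, 0.2705]
tcp_rot: [0.746, 0.666, -0.0, -0.0]
force: [-0.1, 1.0, -0.7]
grip_width: 0.024
grasp_force: 60.3
t 9.75 p [0.6286 0.0252 0.2705] yaw tool y -6.49 tilt [-0.  0. -1.] F [-0.1  1.  -0.7] w 0.024 gf 60.3
to target, tool mm [ 0.4 -1.1 17.9] frac [ 0.003 -0.007  0.119]
```

Nose at the lug top. Continuing down gently.

```bash
python3 -m handwheel '[{"dx":0,"dy":-0.005,"dz":0.015,"twist":0},{"dx":0,"dy":0,"dz":0.015,"twist":0},{"dx":0,"dy":0,"dz":0.0,"twist":0}]';python3 -c "
from h import *
where()"; python3 -m handwheel '[{"dx":0,"dy":0,"dz":0.013,"twist":0},{"dx":0,"dy":0,"dz":0.013,"twist":0},{"dx":0,"dy":0,"dz":0.0,"twist":0}]';python3 -c "
from h import *
where(LUG+XP*.0378,.2526);lug(grab('top'))"
```

```text
time: 10.0
tool_pos: [0.6286, 0.0257, 0.2664]
tcp_rot: [0.746, 0.666, 0.001, 0.0]
force: [2.1, 1.5, -2.1]
grip_width: 0.024
grasp_force: 60.2
t 10.0 p [0.6286 0.0257 0.2664] yaw tool y -6.47 tilt [ 0.002  0.001 -1.   ] F [ 2.1  1.5 -2.1] w 0.024 gf 60.2
time: 10.25
tool_pos: [0.6285, 0.026, 0.2624]
tcp_rot: [0.746, 0.666, 0.001, 0.0]
force: [2.9, 1.7, -0.0]
grip_width: 0.0244
grasp_force: 60.5
t 10.25 p [0.6285 0.026  0.2624] yaw tool y -6.46 tilt [ 0.002  0.001 -1.   ] F [ 2.9  1.7 -0. ] w 0.0244 gf 60.5
to target, tool mm [-0.4 -1.   9.8] frac [-0.002 -0.006  0.065]
lug n 0 travel mm nan lat nanh.py:32: RuntimeWarning: Mean of empty slice.
  v,u=np.nonzero(B);p=ray(f,u.mean(),v.mean(),.0575)[:2]; p0=np.array([.5905,.0283])
  ret = ret.dtype.type(ret / rcount)
```

```bash
python3 -m handwheel '[{"dx":0.004,"dy":0.005,"dz":0.015,"twist":0},{"dx":0,"dy":0,"dz":0.015,"twist":0},{"dx":0,"dy":0,"dz":0.013,"twist":0},{"dx":0,"dy":0,"dz":0.0,"twist":0}]';python3 -c "
from h import *
where(LUG+XP*.0378,.2526)";python3 -m handwheel '[{"dx":0,"dy":0,"dz":0.01,"twist":0},{"dx":0,"dy":0,"dz":0.01,"twist":0},{"dx":0,"dy":0,"dz":0.0,"twist":0}]';python3 -c "
from h import *
where(LUG+XP*.0378,.2526)"
```

```text
time: 10.63
tool_pos: [0.6288, 0.0261, 0.2553]
tcp_rot: [0.746, 0.666, 0.0, -0.0]
force: [2.9, 2.2, -2.0]
grip_width: 0.0243
grasp_force: 60.4
t 10.63 p [0.6288 0.0261 0.2553] yaw tool y -6.48 tilt [-0.  0. -1.] F [ 2.9  2.2 -2. ] w 0.0243 gf 60.4
to target, tool mm [-0.5 -1.2  2.7] frac [-0.003 -0.008  0.018]
time: 10.88
tool_pos: [0.6289, 0.026, 0.2527]
tcp_rot: [0.746, 0.666, 0.0, -0.0]
force: [1.9, 3.3, -1.2]
grip_width: 0.0241
grasp_force: 60.4
t 10.88 p [0.6289 0.026  0.2527] yaw tool y -6.48 tilt [ 0.  0. -1.] F [ 1.9  3.3 -1.2] w 0.0241 gf 60.4
to target, tool mm [-0.4 -1.3  0.1] frac [-0.003 -0.009  0.001]
```

```bash
python3 -m handwheel '[{"dx":0.006,"dy":0.003,"dz":0.007,"twist":0},{"dx":0,"dy":0,"dz":0,"twist":0}]';python3 -m handwheel '[{"dx":0,"dy":0,"dz":0.005,"twist":0},{"dx":0,"dy":0,"dz":0.0,"twist":0}]';python3 -c "
from h import *
where(LUG+XP*.0378,.2526)"
```

```text
time: 11.05
tool_pos: [0.6293, 0.0262, 0.2525]
tcp_rot: [0.746, 0.666, -0.0, -0.0]
force: [-0.3, 1.3, 4.8]
grip_width: 0.024
grasp_force: 61.2
time: 11.22
tool_pos: [0.6293, 0.026, 0.2524]
tcp_rot: [0.746, 0.666, -0.0, -0.0]
force: [-0.5, 3.5, 8.8]
grip_width: 0.0244
grasp_force: 61.4
t 11.22 p [0.6293 0.026  0.2524] yaw tool y -6.52 tilt [-0.001  0.    -1.   ] F [-0.5  3.5  8.8] w 0.0244 gf 61.4
to target, tool mm [-0.5 -1.7 -0.2] frac [-0.003 -0.011 -0.001]
```

```bash
cat > chk.py <<'E'
import sys
from h import *
o=env.get_obs();p=np.array(o['tool_pos']);F=np.array(o['force'])
print('t',round(o['time'],2),'s',((p[:2]-LUG)@XP*1000).round(1),'z',p[2].round(4),'Fx',(F[:2]@XP).round(1),'Fy',(F[:2]@YP).round(1),'Fz',F[2].round(1))
sys.exit(int(p[2]<.2518 or F[:2]@XP<-8 or F[2]>14 or F[2]<2))
E
python3 -m handwheel '[{"dx":0,"dy":0.008,"dz":-0.003,"twist":0},{"dx":0,"dy":0.008,"dz":0,"twist":0}]' >/dev/null; python3 chk.py && python3 -m handwheel '[{"dx":0,"dy":0.008,"dz":0,"twist":0},{"dx":0,"dy":0.008,"dz":0,"twist":0}]' >/dev/null && python3 chk.py && python3 -m handwheel '[{"dx":0,"dy":0.007,"dz":0,"twist":0},{"dx":0,"dy":0.007,"dz":0,"twist":0}]' >/dev/null && python3 chk.py
```

```text
t 11.38 s 40.7 z 0.2524 Fx -6.2 Fy 1.5 Fz 11.0
t 11.55 s 42.0 z 0.2523 Fx -8.9 Fy 2.2 Fz 15.4
```

```bash
python3 -m handwheel '[{"dx":0,"dy":0,"dz":-0.007,"twist":0},{"dx":0,"dy":0,"dz":0,"twist":0}]' >/dev/null; python3 chk.py ; python3 -m handwheel '[{"dx":0,"dy":0.007,"dz":0,"twist":0},{"dx":0,"dy":0.007,"dz":0,"twist":0}]' >/dev/null; python3 chk.py
```

```text
t 11.72 s 42.1 z 0.2525 Fx -6.0 Fy 2.7 Fz 7.4
t 11.88 s 43.5 z 0.2524 Fx -8.6 Fy 2.5 Fz 10.0
```

```bash
sed -i 's/XP<-8/XP<-12/;s/>14/>16/' chk.py
python3 -m handwheel '[{"dx":0,"dy":0.007,"dz":-0.003,"twist":0},{"dx":0,"dy":0.007,"dz":0,"twist":0}]' >/dev/null; python3 chk.py && python3 -m handwheel '[{"dx":0,"dy":0.007,"dz":0,"twist":0},{"dx":0,"dy":0.007,"dz":0,"twist":0}]' >/dev/null && python3 chk.py && python3 -m handwheel '[{"dx":0,"dy":0.007,"dz":0,"twist":0},{"dx":0,"dy":0.007,"dz":0,"twist":0}]' >/dev/null && python3 chk.py && python3 -m handwheel '[{"dx":0,"dy":0.007,"dz":0,"twist":0},{"dx":0,"dy":0.007,"dz":0,"twist":0}]' >/dev/null && python3 chk.py
```

```text
t 12.05 s 45.5 z 0.2524 Fx -8.2 Fy 1.7 Fz 7.5
t 12.22 s 47.6 z 0.2525 Fx -7.5 Fy 2.4 Fz 8.5
t 12.38 s 49.7 z 0.2524 Fx -7.9 Fy 2.2 Fz 8.8
t 12.55 s 51.9 z 0.2524 Fx -7.4 Fy 1.6 Fz 8.0
```

```bash

python3 -m handwheel '[{"dx":0,"dy":0.006,"dz":0,"twist":0},{"dx":0,"dy":0.006,"dz":0,"twist":0}]' >/dev/null; python3 chk.py && python3 -m handwheel '[{"dx":0,"dy":0.006,"dz":0,"twist":0},{"dx":0,"dy":0.006,"dz":0,"twist":0}]' >/dev/null && python3 chk.py && python3 -m handwheel '[{"dx":0,"dy":0.005,"dz":0,"twist":0},{"dx":0,"dy":0.005,"dz":0,"twist":0}]' >/dev/null && python3 chk.py && python3 -m handwheel '[{"dx":0,"dy":0.005,"dz":0,"twist":0},{"dx":0,"dy":0.005,"dz":0,"twist":0}]' >/dev/null && python3 chk.py && python3 -m handwheel '[{"dx":0,"dy":0.005,"dz":0,"twist":0},{"dx":0,"dy":0.005,"dz":0,"twist":0}]' >/dev/null && python3 chk.py && python3 -m handwheel '[{"dx":0,"dy":0.005,"dz":0,"twist":0},{"dx":0,"dy":0.005,"dz":0,"twist":0}]' >/dev/null && python3 chk.py
```

```text
t 12.72 s 53.7 z 0.2524 Fx -7.5 Fy 1.7 Fz 8.2
t 12.88 s 55.7 z 0.2524 Fx -6.1 Fy 2.4 Fz 6.5
t 13.05 s 57.6 z 0.2523 Fx -3.4 Fy 2.3 Fz 2.8
t 13.22 s 60.2 z 0.2521 Fx -2.4 Fy 2.0 Fz -0.4
```

The support force has gone at s≈60 mm, so the pin is over the hole. Stopping the slide and pressing down gently.

```bash
python3 -m handwheel '[{"dx":0,"dy":0,"dz":0.008,"twist":0},{"dx":0,"dy":0,"dz":0,"twist":0}]' >/dev/null; python3 chk.py;  python3 -m handwheel '[{"dx":0,"dy":0,"dz":0.008,"twist":0},{"dx":0,"dy":0,"dz":0,"twist":0}]' >/dev/null; python3 chk.py
```

```text
t 13.38 s 60.9 z 0.2512 Fx -2.9 Fy 1.8 Fz -0.1
t 13.55 s 61.2 z 0.2502 Fx -1.6 Fy 2.6 Fz 0.1
```

```bash
sed -i 's/^sys.exit.*/sys.exit(int(F[2]>8 or abs(F[0])>8 or abs(F[1])>8))/' chk.py
python3 -m handwheel '[{"dx":0,"dy":0,"dz":0.01,"twist":0},{"dx":0,"dy":0,"dz":0.005,"twist":0},{"dx":0,"dy":0,"dz":0,"twist":0}]' >/dev/null; python3 chk.py && python3 -m handwheel '[{"dx":0,"dy":0,"dz":0.01,"twist":0},{"dx":0,"dy":0,"dz":0.005,"twist":0},{"dx":0,"dy":0,"dz":0,"twist":0}]' >/dev/null && python3 chk.py && python3 -m handwheel '[{"dx":0,"dy":0,"dz":0.01,"twist":0},{"dx":0,"dy":0,"dz":0.01,"twist":0},{"dx":0,"dy":0,"dz":0,"twist":0}]' >/dev/null && python3 chk.py
```

```text
t 13.8 s 61.3 z 0.2487 Fx -3.8 Fy 2.0 Fz 3.6
t 14.05 s 61.0 z 0.2457 Fx -3.3 Fy 2.9 Fz 0.4
t 14.3 s 60.9 z 0.2424 Fx -5.2 Fy 2.1 Fz -0.4
```

```bash

python3 -m handwheel '[{"dx":0.003,"dy":-0.006,"dz":0.01,"twist":0},{"dx":0,"dy":0,"dz":0.01,"twist":0},{"dx":0,"dy":0,"dz":0,"twist":0}]' >/dev/null; python3 chk.py && python3 -m handwheel '[{"dx":0,"dy":0,"dz":0.006,"twist":0},{"dx":0,"dy":0,"dz":0.006,"twist":0},{"dx":0,"dy":0,"dz":0,"twist":0}]' >/dev/null && python3 chk.py && python3 -m handwheel '[{"dx":0,"dy":0,"dz":0.005,"twist":0},{"dx":0,"dy":0,"dz":0,"twist":0}]' >/dev/null && python3 chk.py && python3 -m handwheel '[{"dx":0,"dy":0,"dz":0.005,"twist":0},{"dx":0,"dy":0,"dz":0,"twist":0}]' >/dev/null && python3 chk.py
```

```text
t 14.55 s 60.5 z 0.2398 Fx -2.4 Fy 1.6 Fz -1.1
t 14.8 s 60.5 z 0.2382 Fx -3.5 Fy 2.0 Fz 0.1
t 14.97 s 60.5 z 0.2375 Fx -3.6 Fy 1.9 Fz -0.1
t 15.13 s 60.5 z 0.2368 Fx -2.1 Fy 0.5 Fz -0.2
```

```bash

python3 -m handwheel '[{"dx":0,"dy":-0.002,"dz":0.005,"twist":0},{"dx":0,"dy":0,"dz":0,"twist":0}]' >/dev/null; python3 chk.py && python3 -m handwheel '[{"dx":0,"dy":0,"dz":0.005,"twist":0},{"dx":0,"dy":0,"dz":0,"twist":0}]' >/dev/null && python3 chk.py && python3 -m handwheel '[{"dx":0,"dy":0,"dz":0.005,"twist":0},{"dx":0,"dy":0,"dz":0,"twist":0}]' >/dev/null && python3 chk.py&& python3 -m handwheel '[{"dx":0,"dy":0,"dz":0.005,"twist":0},{"dx":0,"dy":0,"dz":0,"twist":0}]' >/dev/null && python3 chk.py
```

```text
t 15.3 s 60.4 z 0.2362 Fx -3.7 Fy 1.4 Fz 0.5
t 15.47 s 60.4 z 0.2361 Fx -4.1 Fy 1.1 Fz 5.6
t 15.63 s 60.5 z 0.2361 Fx -5.9 Fy 0.8 Fz 9.1
```

The collar is seated at TCP z 0.2361 (home predicted at 0.236). Releasing and retreating.

```bash

python3 -m handwheel '[{"dx":0,"dy":0,"dz":-0.007,"twist":0},{"dx":0,"dy":0,"dz":0,"twist":0}]' >/dev/null; python3 chk.py; python3 -m handwheel '[{"dx":0,"dy":0,"dz":0,"twist":0},{"dx":0,"dy":0,"dz":0,"twist":0},{"dx":0,"dy":0,"dz":0,"twist":0},{"dx":0,"dy":0,"dz":0,"twist":0}]' 0.65; python3 chk.py; python3 -m handwheel '[{"dx":0,"dy":0,"dz":-0.05,"twist":0},{"dx":0,"dy":0,"dz":-0.1,"twist":0},{"dx":0,"dy":0,"dz":-0.2,"twist":0},{"dx":0,"dy":0,"dz":-0.25,"twist":0},{"dx":0.1,"dy":0,"dz":-0.2,"twist":0},{"dx":0.25,"dy":0,"dz":0,"twist":0},{"dx":0.25,"dy":0,"dz":0,"twist":0},{"dx":0.25,"dy":0,"dz":0,"twist":0}]'; python3 -m handwheel '[{"dx":0.25,"dy":0,"dz":0,"twist":0},{"dx":0.25,"dy":-0.1,"dz":0,"twist":0},{"dx":0.2,"dy":-0.1,"dz":0,"twist":0},{"dx":0,"dy":0,"dz":0,"twist":0},{"dx":0,"dy":0,"dz":0,"twist":0}]'
python3 - <<'E'
from h import *
f=grab('top');hsv=cv2.cvtColor(f['image'],cv2.COLOR_RGB2HSV);C=cloud(f);H,S,V=[hsv[...,i].astype(int) for i in range(3)]
R=((H<6)|(H>173))&(S>170)&(V>60);R[:160]=0;R[230:]=0;R[:,:260]=0;R[:,310:]=0
print('red n',R.sum(),'z95',np.percentile(C[R][:,2],[50,80,95]).round(4),'med',np.median(C[R],0).round(4)); q=(np.median(C[R],0)[:2]-LUG); print('s,lat',(q@XP*1000).round(1),(q@YP*1000).round(1)); lug(f)
f0=load('top')
# block position
m=(C[...,2]>.058)&(C[...,2]<.068)&(H>8)&(H<25)&(S<160)&(abs(C[...,0]-.64)<.12)&(abs(C[...,1]+.045)<.09)
c=np.median(C[m],0)[:2]-LUG;print('block n',m.sum(),c@XP*1000,c@YP*1000)
save(f['image'],'final.png')
E
```

```text
t 15.8 s 60.4 z 0.2362 Fx -4.5 Fy 1.6 Fz 5.0
time: 16.13
tool_pos: [0.6504, 0.0243, 0.2357]
tcp_rot: [0.746, 0.666, 0.0, 0.001]
force: [0.3, 0.7, 0.1]
grip_width: 0.0554
grasp_force: 0.0
t 16.13 s 60.7 z 0.2357 Fx 0.2 Fy 0.8 Fz 0.1
time: 16.8
tool_pos: [0.6648, 0.1521, 0.3576]
tcp_rot: [0.747, 0.665, 0.002, 0.001]
force: [0.2, 0.6, -0.2]
grip_width: 0.0557
grasp_force: 0.0
time: 17.22
tool_pos: [0.6454, 0.2629, 0.3557]
tcp_rot: [0.744, 0.668, 0.0, -0.0]
force: [-0.2, -1.0, -0.6]
grip_width: 0.0555
grasp_force: 0.0
red n 58 z95 [0.0863 0.0883 0.0897] med [0.6458 0.0259 0.0863]
s,lat 55.9 2.3
lug n 55 travel mm 58.4 lat -6.2
block n 1044 81.84232641275304 -96.37044641941175
```

```bash
python3 - <<'E'
from h import *
f=load('top');hsv=cv2.cvtColor(f['image'],cv2.COLOR_RGB2HSV);H,S,V=[hsv[...,i].astype(int) for i in range(3)]
i0=cv2.cvtColor(cv2.imread('pics/top1.png'),cv2.COLOR_BGR2HSV)
for n,h in(('before',i0),('after',hsv)):
    m=cv2.inRange(h,(10,50,50),(25,150,200));m[:150]=0;m[235:]=0;m[:,:290]=0;m[:,:]=m;m[:,342:]=0
    k,l,s,c=cv2.connectedComponentsWithStats(m);i=1+s[1:,4].argmax();p=ray(f,*c[i],.063)[:2];print(n,s[i],c[i].round(1),((p-LUG)@XP*1000).round(1),((p-LUG)@YP*1000).round(1))
d=np.abs(f['image'].astype(int)-cv2.cvtColor(cv2.imread('pics/top1.png'),cv2.COLOR_BGR2RGB)).sum(2)>120
for n,b in dict(pins=(205,200,235,250),stand=(170,200,203,240),tape=(180,145,214,185),gouge=(190,255,210,310),tin=(408,220,440,252),tape2=(408,168,442,202),lino=(110,185,148,230),brayer=(62,230,120,270)).items(): print(n,d[b[1]:b[3],b[0]:b[2]].sum())
E
```

```text
before [ 295  181   38   35 1191] [314.2 198.1] 22.1 -96.8
after [ 297  163   38   34 1178] [315.6 179.6] 80.6 -96.1
pins 0
stand 568
tape 445
gouge 290
tin 0
tape2 0
lino 0
brayer 0
```

```bash
python3 -c "
from h import *
where();print(env.close_job())"
```

```text
t 17.27 p [0.6463 0.2597 0.356 ] yaw tool y -6.39 tilt [ 0.001 -0.001 -1.   ] F [-0.9 -0.8 -0. ] w 0.0553 gf 0.0
the job is handed in; nothing more can be done
None
```

The bed is locked at about 59 mm travel with the red-knobbed pin fully home and released, and the block still between the rims; I handed the job in at 17.3 s. The blue and green pins, tin, brown tape, lino blank and brayer showed no change in the last picture; the arm was over the stand, yellow tape and gouge, so I couldn't check those.

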